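Put the mixed-up vials of the drug tray back into their own colour-coded cups

TASK

The four glass vials in the drug tray have been put back in each other's cups. Rearrange them so that every vial stands upright, right down on the floor of the cup whose colour matches its cap; the empty grey cup is free for parking a vial on the way. They are glass, so set them down rather than letting them drop or tip over, and leave the pill bottle in the tray standing where it is.

Things in the scene. Friction and masses are not known exactly. Their poses are not given: they have to be found in the camera images.
- vial_red: loose glass medicine vial with a paper label and a red cap, 22 mm across the body and 52 mm tall: body straight-sided up to 42 mm, above it a 17 mm wide red cap; about 22 g. It stands in one of the cups of another colour. Origin: centre of its underside; z up along the vial.
- vial_blue: loose glass medicine vial with a paper label and a blue cap, 24 mm across the body and 48 mm tall: body straight-sided up to 37 mm, above it a 19 mm wide blue cap; about 22 g. It stands in one of the cups of another colour. Origin: centre of its underside; z up along the vial.
- vial_green: loose glass medicine vial with a paper label and a green cap, 24 mm across the body and 48 mm tall: body straight-sided up to 37 mm, above it a 19 mm wide green cap; about 22 g. It stands in one of the cups of another colour. Origin: centre of its underside; z up along the vial.
- vial_yellow: loose glass medicine vial with a paper label and an amber-yellow cap, 24 mm across the body and 48 mm tall: body straight-sided up to 37 mm, above it a 19 mm wide amber-yellow cap; about 22 g. It stands in one of the cups of another colour. Origin: centre of its underside; z up along the vial.
- cup_red: fixed square insert cup of the drug tray, red collar on a white foot, 48 mm square, 30 mm high. Its open square well is 38 mm wide and 14 mm deep, its floor 16 mm above the origin. Origin: centre of its underside; x and y along its sides, z up. The tray has 2 x 3 places 60 mm apart, all cups parallel. A vial of another colour stands in it at the start; it takes one at a time.
- cup_blue: fixed square insert cup of the drug tray, blue collar on a white foot, 48 mm square, 30 mm high. Its open square well is 38 mm wide and 14 mm deep, its floor 16 mm above the origin. Origin: centre of its underside; x and y along its sides, z up. The tray has 2 x 3 places 60 mm apart, all cups parallel. A vial of another colour stands in it at the start; it takes one at a time.
- cup_green: fixed square insert cup of the drug tray, green collar on a white foot, 48 mm square, 30 mm high. Its open square well is 38 mm wide and 14 mm deep, its floor 16 mm above the origin. Origin: centre of its underside; x and y along its sides, z up. The tray has 2 x 3 places 60 mm apart, all cups parallel. A vial of another colour stands in it at the start; it takes one at a time.
- cup_yellow: fixed square insert cup of the drug tray, yellow collar on a white foot, 48 mm square, 30 mm high. Its open square well is 38 mm wide and 14 mm deep, its floor 16 mm above the origin. Origin: centre of its underside; x and y along its sides, z up. The tray has 2 x 3 places 60 mm apart, all cups parallel. A vial of another colour stands in it at the start; it takes one at a time.
- cup_spare: fixed square insert cup of the drug tray, grey collar on a white foot, 48 mm square, 30 mm high. Its open square well is 38 mm wide and 14 mm deep, its floor 16 mm above the origin. Origin: centre of its underside; x and y along its sides, z up. Empty at the start and free for parking a vial.
- pill_bottle: loose amber-red pill bottle with a dark green screw cap, 45 mm across and 72 mm tall, standing on the tray's floor in the place that has no cup, 60 mm from the centres of the cups beside it, so there is little room for a finger between it and a vial next to it. Not part of the job. Origin: centre of its underside, 3 mm above the worktop.
Things that resemble listed ones, but are neither listed nor needed, are in the scene too. Several things look just like the cup_yellow: the one meant starts farthest to the robot's left.

How it is judged:
By the outcome, as a careful person would: the job done as asked, in the order asked, and still so for the second after the job is handed in, with the robot touching nothing.
It also fails if it takes over 104 s, if anything falls off the work surface, if the arm or the gripper's body presses on something with over 40 N, if the wrist force passes 120 N, or if a joint passes its speed limit or range.

ROBOT

A 6-joint arm with a two-finger parallel gripper is mounted at the origin on a cart in front of the work surface, level with it; the furniture and walls round the work are solid. World frame = base frame: x ahead of the robot, y to its left, z up, the work surface at z = 0. Lengths are in m, angles in rad, forces in N, time in s.
With the tool pointing down it reaches from about 0.35 to 0.95 m from the base axis. Payload 17.4 kg.
Tool frame: the origin (TCP) lies at the very end of the fingers, on their centre line; the grasp point (between the pads) lies hold_point_z behind it (hold_point_z is the distance from the TCP to the grasp point, in m); z points along the fingers, y is the line along which they close (so a half turn about z gives the same grasp; the last joint's range is limited). The gripper opens to 93 mm and grips with 3 to 60 N. Pads are 15 mm wide; open, the fingers measure 128 mm over their backs; the gripper's body (75 mm by 188 mm) begins 65 mm behind the grasp point.
Start: joints at [1.306, 0.116, 1.442, -0, 1.584, -0.038], TCP at [0.152, 0.658, 0.219] pointing down, gripper open.
Joint ranges: [-2.83, 2.83], [-0.83, 2.19], [0.07, 2.5], [-1.14, 4.28], [0.01, 3], [-2.97, 2.97]. Speed limits (rad/s): [1.89, 1.89, 2.22, 3.14, 3.14, 3.14].

INTERFACE

Orientations are given as a unit quaternion [x, y, z, w].
In Python, from workcell import get_state, read_camera, camera_info, sign_off, hold_point_z gives the robot as it stands. The module is installed in compiled form; this text tells all that it offers.
- The arm moves only by the tool servo_tool, never from a script. Its argument "increments" is a list of rows, each a list of 5 numbers: the opening, from -1 (shut) to 1 (fully open), then the shift along the tool's x, y, z in m, then the turn about the tool's z in rad. In form: [[claw, x, y, z, turn], ...]. A call has 1 to 20 rows; each row is the pose to reach, as a shift and turn from the pose commanded when the call began, along the tool's axes at that moment; what a row does not reach only later rows make up. A row lasts 1/10 s, in which the tool goes at most 50 mm and 8.59 degrees, less where a joint would pass 70% of its speed; a pose out of reach is approached as far as the arm can. A call with a gripper value outside its range is refused whole. The fingers move at their own pace and stop on an object; "force" is the grip in N (left out, the last holds). Time passes only in rows, so rows that repeat a pose let the fingers close. It gives the time, the measured TCP pose, the force, the opening and the grip force at its end, in the units of the state.
- get_state(): the state, without advancing time (a new reading comes with each control period).
- read_camera(name): name is "side" or "top" or "wrist"; returns (picture, depth): 480x640x3 uint8, red, green, blue; 480x640 float32, m along the optical axis (not along the pixel's ray), 0 where there is no reading.
- camera_info(name): a dict with "K" (3x3 intrinsics, pixels), "R" (3x3) and "t" (3): a world point X has camera coordinates R X + t. Camera axes: x right, y down, z forward; pixel columns grow to the right and rows downward; lengths in m; the calibration is good to about 2 mm. A picture is of the moment at which its call begins: read the wrist's pose just before it. camera_info takes no time and is no camera call; for the wrist camera it gives the pose at the moment of the call.
- sign_off(): hands the job in; it is judged then, once.
The state is a dict: "time": time; "qpos": joint angles; "dq": joint speeds; "joint_torque": joint torques, N m; "position": TCP position; "ee_rot": TCP orientation; "force": force on the tool from outside, world axes, zero at the start; "torque": the same for the moment, N m; "grip_width": finger opening in m; "grasp_force": force on a finger pad.
Only numpy, scipy, OpenCV 4.12 (cv2) and the standard library are available. Lean on these libraries where they do the work, as an engineer would, in place of code of your own. Each camera call takes 0.05 s, during which the arm holds its last target. There are 200 camera calls.

## Working session

There is one attempt and no reset: what is moved stays moved. The work goes in short steps, Python scripts to look and compute and a tool call to move; the robot and the scene stay as the last step left them, time stands still between calls to the robot, and variables do not carry over. Pictures are saved under pics/ and viewed, at most 14 in all, crops included, and the job is handed in when it is done.

Besides the shell and the picture viewer there is one more tool, called as name(argument=value, ...), one argument or row to a line, values as JSON. servo_tool: Moves the arm, as the interface text tells. Its arguments: {"type":"object","properties":{"increments":{"type":"array","items":{"type":"array","items":{"type":"number"}}},"force":{"type":"number"}},"required":["increments"]}

```bash
mkdir -p pics
python3 - <<'E'
from workcell import *
import cv2,numpy as np
print(get_state(),hold_point_z)
for n in("top","side"):
    p,d=read_camera(n);cv2.imwrite(f"pics/{n}0.png",p[:,:,::-1]);np.savez(f"{n}0.npz",p=p,d=d,**camera_info(n));print(camera_info(n))
E
```

```text
{'time': 0.0, 'qpos': array([ 1.30619482e+00,  1.16509540e-01,  1.44227310e+00, -3.32313524e-05,
        1.58404855e+00, -3.77929191e-02]), 'dq': array([-3.27192198e-04, -2.24079790e-03,  9.54574656e-04,  3.50208894e-04,
        8.22188554e-05,  1.04068826e-04]), 'joint_torque': array([-3.44960963e-04, -7.21260881e+01, -6.22597218e+01,  7.80584011e-02,
        2.39384570e-02, -1.22562428e-04]), 'position': array([0.15174247, 0.65749555, 0.21788445]), 'ee_rot': array([ 1.13161562e-01,  9.93576407e-01, -6.14706982e-04, -7.68506712e-05]), 'force': array([ 0.21925988,  0.21104209, -0.71475801]), 'torque': array([ 0.0059932 , -0.05648413,  0.05055975]), 'grasp_force': 0.0, 'grip_width': 0.09332153069630003} 0.0188
{'K': array([[489.19090644,   0.        , 324.60916387],
       [  0.        , 489.19090644, 242.48017828],
       [  0.        ,   0.        ,   1.        ]]), 'R': array([[ 0.00634395, -0.99997844, -0.00169285],
       [-0.98960693, -0.00603493, -0.14367222],
       [ 0.14365891,  0.0025867 , -0.98962388]]), 't': array([-0.16646097,  0.4971377 ,  1.80003684])}
{'K': array([[465.42475616,   0.        , 314.25388083],
       [  0.        , 465.42475616, 244.46010211],
       [  0.        ,   0.        ,   1.        ]]), 'R': array([[ 0.93603455, -0.35104866,  0.02457948],
       [-0.13453907, -0.42152457, -0.89678106],
       [ 0.32517465,  0.83611116, -0.44179132]]), 't': array([-0.5238778 ,  0.04562579,  1.49096766])}
```

View pics/top0.png

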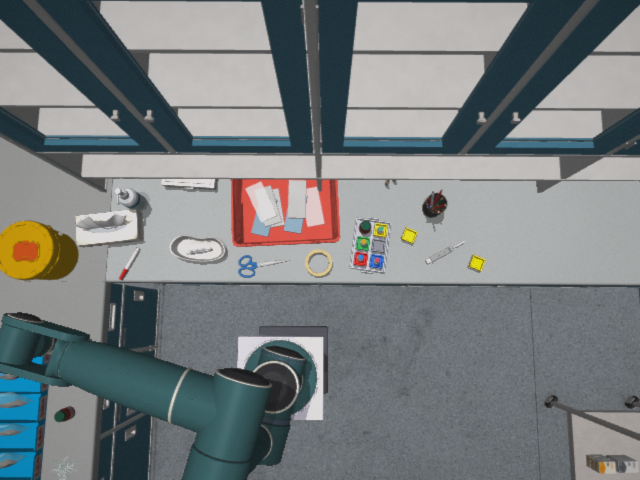

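View pics/side0.png

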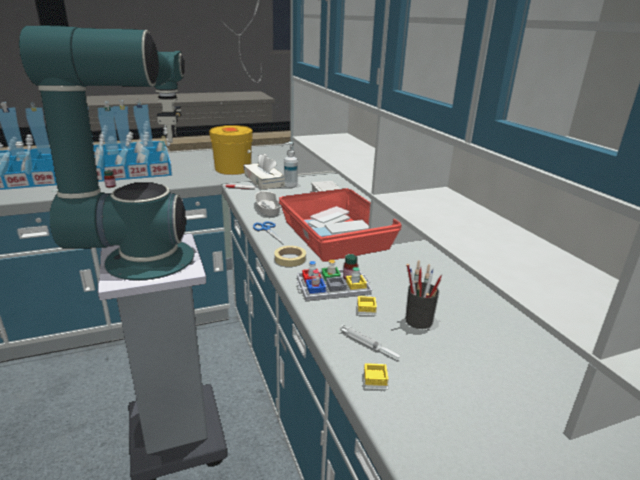

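```bash
cat > h.py <<'E'
import numpy as np
def world(K,R,t,d,u,v,z=None):
    r=np.linalg.solve(K,[u,v,1.0])
    if z is None: c=r*d[int(round(v)),int(round(u))]; return R.T@(c-t)
    a=R.T@r; o=-R.T@t; return o+a*(z-o[2])/a[2]
E
python3 - <<'E'
import cv2,numpy as np
from h import world
z=np.load("top0.npz");p=z["p"];d=z["d"]
a=cv2.resize(p[210:280,340:420],None,fx=7,fy=7,interpolation=cv2.INTER_CUBIC)
z2=np.load("side0.npz");b=cv2.resize(z2["p"][245:305,290:385],None,fx=7,fy=7,interpolation=cv2.INTER_CUBIC)
cv2.imwrite("pics/c1.png",a[:,:,::-1]);cv2.imwrite("pics/c2.png",b[:,:,::-1])
for u,v in((365,227),(381,229),(363,243),(379,244),(360,259),(376,260),(372,270),(300,200),(372,190)):print(u,v,world(z["K"],z["R"],z["t"],d,u,v).round(4))
E
```

```text
365 227 [ 0.5518 -0.3124  0.0709]
381 229 [ 0.5457 -0.3722  0.0646]
363 243 [ 0.4938 -0.3057  0.0581]
379 244 [ 0.4952 -0.3686  0.0248]
360 259 [ 0.4339 -0.2942  0.0602]
376 260 [ 0.429  -0.3516  0.0747]
372 270 [ 0.398  -0.3428  0.0109]
300 200 [ 0.6582 -0.0694  0.0466]
372 190 [ 0.7113 -0.3464 -0.0029]
```

View pics/c1.png

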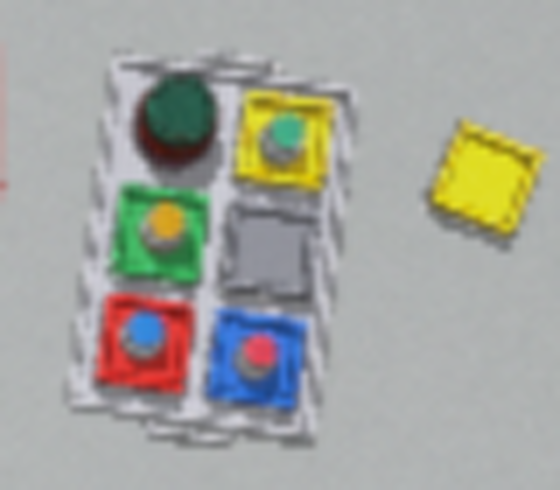

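View pics/c2.png

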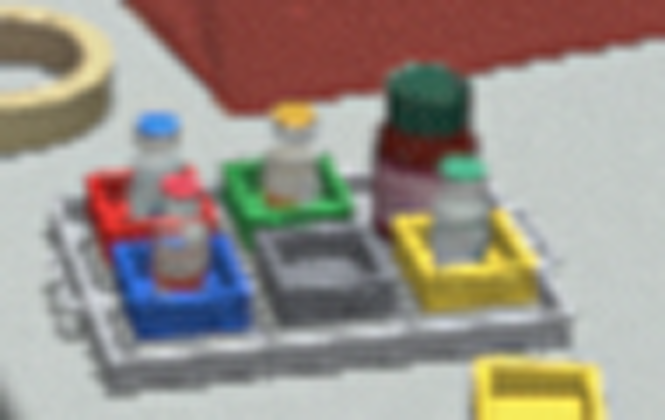

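```bash
cat >> h.py <<'E'
from scipy.spatial.transform import Rotation as Ro
def delta(s,tgt,yaw=None):
    R=Ro.from_quat(s["ee_rot"]).as_matrix(); cy=np.arctan2(R[1,1],R[0,1])
    turn=0 if yaw is None else -(np.remainder(yaw-cy+np.pi/2,np.pi)-np.pi/2)
    return (R.T@(np.array(tgt)-s["position"])).round(4), round(float(turn),4), round(float(cy),4)
E
python3 - <<'E'
from workcell import *
from h import *
s=get_state()
for t in((.48,.35,.30),(.55,0,.3),(.47,-.335,.30)):print(delta(s,t))
print(camera_info("wrist"))
E
```

```text
(array([-0.389 , -0.2259, -0.0818]), 0.0, 1.344)
(array([-0.5359, -0.5512, -0.0815]), 0.0, 1.344)
(array([-0.5333, -0.8957, -0.0811]), 0.0, 1.344)
{'K': array([[351.67289877,   0.        , 319.95753313],
       [  0.        , 351.67289877, 242.36508128],
       [  0.        ,   0.        ,   1.        ]]), 'R': array([[ 2.24848563e-01,  9.74393356e-01, -8.43541448e-04],
       [ 9.42379578e-01, -2.17240894e-01,  2.54415262e-01],
       [ 2.47717289e-01, -5.79998423e-02, -9.67094702e-01]]), 't': array([-0.67549042, -0.03047806,  0.39033082])}
```

servo_tool(
  increments=[
    [0,-0.39,-0.226,-0.082,0.8],
    [0,-0.39,-0.226,-0.082,0.8],
    [0,-0.39,-0.226,-0.082,0.8],
    [0,-0.39,-0.226,-0.082,0.8],
    [0,-0.39,-0.226,-0.082,0.8],
    [0,-0.39,-0.226,-0.082,0.8],
    [0,-0.39,-0.226,-0.082,0.8],
    [0,-0.53,-0.55,-0.082,1.5],
    [0,-0.53,-0.55,-0.082,1.5],
    [0,-0.53,-0.55,-0.082,1.5],
    [0,-0.53,-0.55,-0.082,1.5],
    [0,-0.53,-0.55,-0.082,1.5],
    [0,-0.53,-0.55,-0.082,1.5],
    [0,-0.533,-0.896,-0.082,2.266],
    [0,-0.533,-0.896,-0.082,2.266],
    [0,-0.533,-0.896,-0.082,2.266],
    [0,-0.533,-0.896,-0.082,2.266],
    [0,-0.533,-0.896,-0.082,2.266],
    [0,-0.533,-0.896,-0.082,2.266],
    [0,-0.533,-0.896,-0.082,2.266],
  ],
)

```text
time: 2.1
position: [0.4766, -0.2129, 0.299]
ee_rot: [0.948, 0.318, 0.0, 0.0]
force: [1.0, 0.1, -0.2]
grip_width: 0.0468
grasp_force: 0.0
```

servo_tool(
  increments=[
    [-0.1,-0.08,0.093,0,0],
    [-0.1,-0.08,0.093,0,0],
    [-0.1,-0.08,0.093,0,0],
    [-0.1,-0.08,0.093,0,0],
    [-0.1,-0.08,0.093,0,0],
    [-0.1,-0.08,0.093,0,0],
    [-0.1,-0.08,0.093,0,0],
  ],
)

```text
time: 2.8
position: [0.47, -0.3323, 0.2993]
ee_rot: [0.948, 0.319, 0.0, 0.0]
force: [-0.1, -0.5, 0.1]
grip_width: 0.0416
grasp_force: 0.0
```

Run:
```python
from workcell import *
from h import *
import cv2
s=get_state();ci=camera_info("wrist");p,d=read_camera("wrist")
np.savez("w1.npz",p=p,d=d,**ci);cv2.imwrite("pics/w1.png",p[:,:,::-1]);print(s["position"],s["grip_width"],s["time"],ci)
```

```text
[ 0.47003113 -0.3323211   0.29928175] 0.04161777154468759 2.8 {'K': array([[351.67289877,   0.        , 319.95753313],
       [  0.        , 351.67289877, 242.36508128],
       [  0.        ,   0.        ,   1.        ]]), 'R': array([[ 6.05240943e-01, -7.96042222e-01, -4.25654710e-04],
       [-7.69536707e-01, -5.85225131e-01,  2.55587173e-01],
       [-2.03707285e-01, -1.54364265e-01, -9.66785920e-01]]), 't': array([-0.54879995,  0.11739117,  0.51325764])}
```

View pics/w1.png

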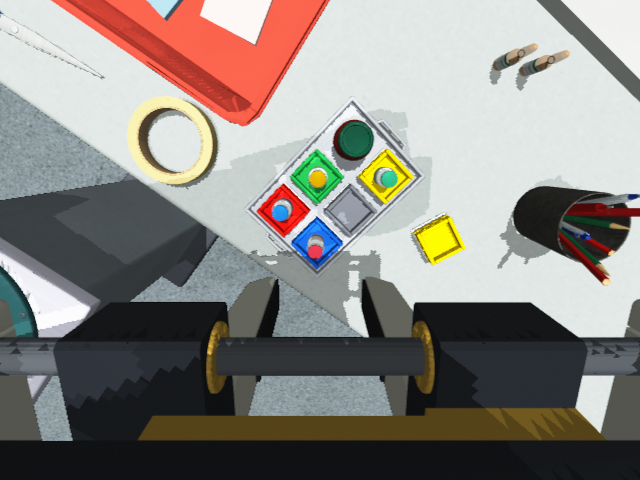

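```bash
cat >> h.py <<'E'
def cloud(z):
    d=z["d"].astype(float);K=z["K"];v,u=np.mgrid[:480,:640]
    c=np.stack([(u-K[0,2])/K[0,0]*d,(v-K[1,2])/K[1,1]*d,d],-1)
    return (c-z["t"])@z["R"]
E
python3 - <<'E'
from h import *
import cv2
z=np.load("w1.npz");W=cloud(z);h=cv2.cvtColor(z["p"],cv2.COLOR_RGB2HSV)
H,S,V=[h[...,i].astype(int) for i in range(3)]
m0=np.zeros((480,640),bool);m0[90:275,240:430]=1
for n,c in dict(red=0,yellow=27,green=60,blue=112).items():
    dh=np.abs((H-c+90)%180-90)
for n,(u,v) in dict(red=(315,253),blue=(282,212),yellow=(318,178),green=(389,178),bottle=(354,138)).items():
    r=14 if n!="bottle" else 26
    mm=m0.copy()&False;mm[v-r:v+r,u-r:u+r]=1
    top=np.percentile(W[mm][:,2],97);mm&=(W[...,2]>top-.003)
    P=W[mm];ctr,rad=cv2.minEnclosingCircle(P[:,:2].astype(np.float32));print("vial",n,len(P),P.mean(0).round(4),np.round(ctr,4),round(rad,4))
# cup rims by height band
Z=W[...,2];rim=m0&(Z>.027)&(Z<.040)
for n,(u,v) in dict(red=(282,210),green=(317,176),blue=(316,242),spare=(350,208),yellow=(386,177)).items():
    cx=W[v,u]
    ctr=world(z["K"],z["R"],z["t"],None,u,v,.033)
    mm=rim&(np.hypot(W[...,0]-ctr[0],W[...,1]-ctr[1])<.038)&(np.abs(W[...,0]-ctr[0])<.032)&(np.abs(W[...,1]-ctr[1])<.032)
    P=W[mm];(c,sz,a)=cv2.minAreaRect(P[:,:2].astype(np.float32));print("cup",n,len(P),np.median(P[:,2]).round(4),np.round(c,4),np.round(sz,4),round(a,1))
for u,v in((350,208),(350,235),(300,260)):print(W[v,u].round(4))
E
```

```text
vial red 162 [ 0.4315 -0.3532  0.074 ] [ 0.4746 -0.3221] 0.0621
vial blue 209 [ 0.4438 -0.2941  0.0732] [ 0.4801 -0.2913] 0.0471
vial yellow 221 [ 0.4998 -0.3053  0.0692] [ 0.5093 -0.2995] 0.0207
vial green 222 [ 0.5479 -0.3686  0.0709] [ 0.5376 -0.334 ] 0.0464
vial bottle 979 [ 0.5578 -0.3121  0.08  ] [ 0.5503 -0.3062] 0.029
cup red 642 0.0332 [ 0.4441 -0.297 ] [0.0489 0.0607] 81.3
cup green 627 0.0333 [ 0.4983 -0.3045] [0.0491 0.0495] 82.0
cup blue 647 0.0332 [ 0.4314 -0.3555] [0.0591 0.0592] 10.7
cup spare 625 0.0331 [ 0.4912 -0.3633] [0.061 0.06 ] 13.0
cup yellow 684 0.0332 [ 0.5499 -0.3718] [0.0486 0.0493] 82.8
[ 0.4924 -0.3635  0.0183]
[ 0.4667 -0.3823  0.0341]
[ 0.3967 -0.3542  0.0163]
```

```bash
cat > t.py <<'E'
import sys
from workcell import get_state
from h import *
P=dict(red=(.4389,-.2962),blue=(.4306,-.3556),green=(.4985,-.3043),yellow=(.5496,-.3720),spare=(.4905,-.3637),vred=(.4315,-.3532),vblue=(.4438,-.2941),vyellow=(.4998,-.3053),vgreen=(.5479,-.3686))
s=get_state()
for a in sys.argv[1:]:
    n,zz=a.split(":");print(a,*delta(s,(*P[n],float(zz)),np.deg2rad(-53)))
print(s["position"].round(4),s["force"].round(1),s["grip_width"].round(4),s["time"])
E
python3 t.py vblue:.11 vblue:.037
```

```text
vblue:.11 [ 0.0023 -0.0464  0.1893] 0.0043 -0.9207
vblue:.037 [ 0.0023 -0.0465  0.2623] 0.0043 -0.9207Traceback (most recent call last):
  File "t.py", line 8, in <module>
    print(s["position"].round(4),s["force"].round(1),s["grip_width"].round(4),s["time"])
                                                     ^^^^^^^^^^^^^^^^^^^^^
AttributeError: 'float' object has no attribute 'round'
```

servo_tool(
  increments=[
    [-0.1,0.002,-0.046,0.05,0],
    [-0.1,0.002,-0.046,0.1,0],
    [-0.1,0.002,-0.046,0.15,0],
    [-0.1,0.002,-0.046,0.19,0],
    [-0.1,0.002,-0.046,0.19,0],
    [-0.1,0.002,-0.046,0.19,0],
  ],
)

```text
time: 3.45
position: [0.4437, -0.2951, 0.1097]
ee_rot: [0.948, 0.319, -0.0, -0.0]
force: [1.0, -0.4, 1.3]
grip_width: 0.0416
grasp_force: 0.0
```

```bash
sed -i 's/s\["grip_width"\].round(4)/s["grip_width"]/' t.py; python3 t.py vblue:.037
```

```text
vblue:.037 [ 0.0007 -0.0007  0.0727] 0.0036 -0.9214
[ 0.4437 -0.2951  0.1097] [ 1.  -0.4  1.3] 0.04155531945549328 3.45
```

servo_tool(
  increments=[
    [-0.1,0,0,0.02,0],
    [-0.1,0,0,0.04,0],
    [-0.1,0,0,0.06,0],
    [-0.1,0,0,0.07,0],
    [-0.1,0,0,0.072,0],
    [-0.1,0,0,0.072,0],
  ],
)

```text
time: 4.05
position: [0.4443, -0.2959, 0.0387]
ee_rot: [0.948, 0.319, 0.0, 0.001]
force: [0.4, -0.1, 0.0]
grip_width: 0.0416
grasp_force: 0.0
```

Run:
```python
from workcell import *
from h import *
import cv2
s=get_state();ci=camera_info("wrist");p,d=read_camera("wrist")
np.savez("w2.npz",p=p,d=d,**ci)
a=p[100:400,160:480];q,_=read_camera("side");b=cv2.resize(q[225:315,290:386],(320,300),interpolation=cv2.INTER_CUBIC)
cv2.imwrite("pics/w2.png",np.hstack([a,b])[:,:,::-1]);print(s["position"],s["force"])
```

```text
[ 0.44430441 -0.29592844  0.03867981] [ 0.38431797 -0.09253924  0.00173132]
```

View pics/w2.png

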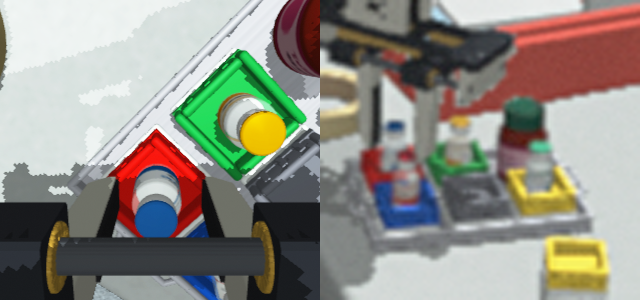

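servo_tool(
  increments=[
    [-1,0,0,0.001,0],
    [-1,0,0,0.001,0],
    [-1,0,0,0.001,0],
    [-1,0,0,0.001,0],
    [-1,0,0,0.001,0],
    [-1,0,0,0.001,0],
  ],
  force=10,
)

```text
time: 4.75
position: [0.4437, -0.2955, 0.0363]
ee_rot: [0.948, 0.319, 0.0, 0.0]
force: [-0.6, 1.0, 4.5]
grip_width: 0.0238
grasp_force: 10.0
```

```bash
python3 t.py spare:.11 spare:.037
```

```text
spare:.11 [-0.0039  0.0826 -0.0737] 0.003 -0.922
spare:.037 [-0.0039  0.0826 -0.0007] 0.003 -0.922
[ 0.4437 -0.2955  0.0363] [-0.6  1.   4.5] 0.023802881049620778 4.75
```

servo_tool(
  increments=[
    [-1,0,0,-0.02,0],
    [-1,0,0,-0.05,0],
    [-1,0,0,-0.075,0],
    [-1,0,0,-0.077,0],
    [-1,-0.002,0.03,-0.077,0],
    [-1,-0.004,0.06,-0.077,0],
    [-1,-0.004,0.082,-0.077,0],
    [-1,-0.004,0.083,-0.077,0],
    [-1,-0.004,0.083,-0.077,0],
    [-1,-0.004,0.083,-0.077,0],
  ],
)

```text
time: 5.75
position: [0.4901, -0.3634, 0.1124]
ee_rot: [0.948, 0.319, -0.0, -0.0]
force: [0.1, 0.3, 0.2]
grip_width: 0.0237
grasp_force: 10.0
```

```bash
python3 t.py spare:.0375
```

```text
spare:.0375 [0.0002 0.0006 0.0749] 0.0031 -0.9219
[ 0.4901 -0.3634  0.1124] [0.1 0.3 0.2] 0.023742928392315142 5.75
```

Lower quickly, then slowly for the last millimetres.

servo_tool(
  increments=[
    [-1,0,0,0.02,0],
    [-1,0,0,0.04,0],
    [-1,0,0,0.06,0],
    [-1,0,0,0.068,0],
    [-1,0,0,0.071,0],
    [-1,0,0,0.073,0],
    [-1,0,0,0.074,0],
    [-1,0,0,0.075,0],
    [-1,0,0,0.075,0],
    [-1,0,0,0.075,0],
  ],
)

```text
time: 6.75
position: [0.4906, -0.3641, 0.0383]
ee_rot: [0.948, 0.319, 0.0, 0.0]
force: [0.0, -0.5, 0.2]
grip_width: 0.0238
grasp_force: 10.0
```

servo_tool(
  increments=[
    [-1,0,0,0.0005,0],
    [-1,0,0,0.001,0],
    [-1,0,0,0.0015,0],
    [-1,0,0,0.002,0],
    [-1,0,0,0.002,0],
    [-1,0,0,0.002,0],
  ],
)

```text
time: 7.35
position: [0.4906, -0.364, 0.0363]
ee_rot: [0.948, 0.319, 0.0, 0.0]
force: [-2.2, 1.1, 4.3]
grip_width: 0.0236
grasp_force: 10.0
```

servo_tool(
  increments=[
    [-0.4,0,0,0,0],
    [-0.3,0,0,0,0],
    [-0.2,0,0,0,0],
    [-0.1,0,0,0,0],
    [-0.1,0,0,-0.005,0],
    [-0.1,0,0,-0.03,0],
    [-0.1,0,0,-0.06,0],
    [-0.1,0,0,-0.074,0],
    [-0.1,0,0,-0.074,0],
    [-0.1,0,0,-0.074,0],
  ],
)

```text
time: 8.35
position: [0.4903, -0.3638, 0.1091]
ee_rot: [0.948, 0.319, -0.0, -0.0]
force: [-0.6, 0.3, -0.3]
grip_width: 0.0419
grasp_force: 0.0
```

```bash
python3 t.py vred:.11 vred:.037
python3 - <<'E'
from workcell import *
import cv2,numpy as np
q,_=read_camera("side");p,_=read_camera("wrist");b=cv2.resize(q[225:315,290:386],(320,300),interpolation=cv2.INTER_CUBIC)
cv2.imwrite("pics/w3.png",np.hstack([p[100:400,160:480],b])[:,:,::-1])
E
```

```text
vred:.11 [-0.0404 -0.044  -0.0009] 0.003 -0.922
vred:.037 [-0.0404 -0.044   0.0721] 0.003 -0.922
[ 0.4903 -0.3638  0.1091] [-0.6  0.3 -0.3] 0.0418919056710243 8.35
```

View pics/w3.png

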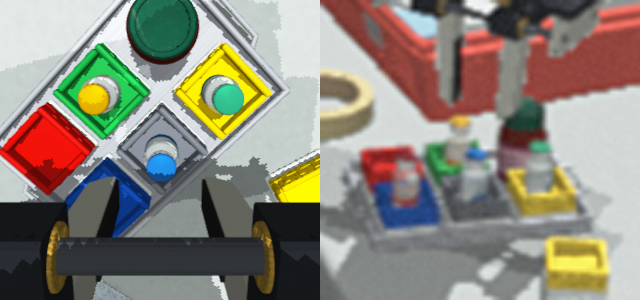

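servo_tool(
  increments=[
    [-0.1,-0.02,-0.022,0,0],
    [-0.1,-0.04,-0.044,0,0],
    [-0.1,-0.04,-0.044,0,0],
    [-0.1,-0.04,-0.044,0,0],
    [-0.1,-0.04,-0.044,0.02,0],
    [-0.1,-0.04,-0.044,0.04,0],
    [-0.1,-0.04,-0.044,0.06,0],
    [-0.1,-0.04,-0.044,0.07,0],
    [-0.1,-0.04,-0.044,0.071,0],
    [-0.1,-0.04,-0.044,0.071,0],
    [-0.1,-0.04,-0.044,0.071,0],
    [-1,-0.04,-0.044,0.071,0],
    [-1,-0.04,-0.044,0.071,0],
    [-1,-0.04,-0.044,0.071,0],
    [-1,-0.04,-0.044,0.071,0],
    [-1,-0.04,-0.044,0.071,0],
    [-1,-0.04,-0.044,0.071,0],
  ],
)

```text
time: 10.15
position: [0.4322, -0.3532, 0.0393]
ee_rot: [0.948, 0.319, 0.0, 0.0]
force: [-0.9, 0.2, 4.5]
grip_width: 0.0215
grasp_force: 10.0
```

```bash
python3 t.py red:.11 red:.037
```

```text
red:.11 [ 0.0398 -0.0414 -0.0707] 0.0031 -0.922
red:.037 [ 0.0398 -0.0414  0.0023] 0.0031 -0.922
[ 0.4322 -0.3532  0.0393] [-0.9  0.2  4.5] 0.021548713496514806 10.15
```

servo_tool(
  increments=[
    [-1,0,0,-0.02,0],
    [-1,0,0,-0.05,0],
    [-1,0,0,-0.073,0],
    [-1,0,0,-0.073,0],
    [-1,0.02,-0.02,-0.073,0],
    [-1,0.04,-0.041,-0.073,0],
    [-1,0.04,-0.041,-0.073,0],
    [-1,0.04,-0.041,-0.073,0],
    [-1,0.04,-0.041,-0.05,0],
    [-1,0.04,-0.041,-0.03,0],
    [-1,0.04,-0.041,-0.015,0],
    [-1,0.04,-0.041,-0.008,0],
    [-1,0.04,-0.041,-0.005,0],
    [-1,0.04,-0.041,-0.003,0],
    [-1,0.04,-0.041,-0.002,0],
    [-1,0.04,-0.041,-0.002,0],
    [-1,0.04,-0.041,-0.002,0],
  ],
)

```text
time: 11.85
position: [0.4393, -0.2964, 0.0415]
ee_rot: [0.948, 0.319, 0.0, 0.0]
force: [0.6, 0.2, -0.2]
grip_width: 0.0218
grasp_force: 10.0
```

servo_tool(
  increments=[
    [-1,0,0,0.0005,0],
    [-1,0,0,0.001,0],
    [-1,0,0,0.0015,0],
    [-1,0,0,0.002,0],
    [-1,0,0,0.002,0],
    [-1,0,0,0.002,0],
  ],
)

```text
time: 12.45
position: [0.4393, -0.2963, 0.0393]
ee_rot: [0.948, 0.319, 0.0, 0.0]
force: [-1.3, 0.3, 5.2]
grip_width: 0.0218
grasp_force: 10.0
```

servo_tool(
  increments=[
    [-0.4,0,0,0,0],
    [-0.3,0,0,0,0],
    [-0.2,0,0,0,0],
    [-0.1,0,0,0,0],
    [-0.1,0,0,-0.005,0],
    [-0.1,0,0,-0.03,0],
    [-0.1,0,0,-0.06,0],
    [-0.1,0,0,-0.072,0],
    [-0.1,0,0,-0.072,0],
    [-0.1,0,0,-0.072,0],
  ],
)

```text
time: 13.45
position: [0.4389, -0.2961, 0.1101]
ee_rot: [0.948, 0.319, -0.0, -0.0]
force: [0.6, -0.1, 0.1]
grip_width: 0.0417
grasp_force: 0.0
```

```bash
python3 t.py spare:.0363
```

```text
spare:.0363 [0.0003 0.0851 0.0737] 0.003 -0.922
[ 0.4389 -0.2961  0.1101] [ 0.6 -0.1  0.1] 0.04172768392434388 13.45
```

servo_tool(
  increments=[
    [-0.1,0,0.03,0,0],
    [-0.1,0,0.065,0,0],
    [-0.1,0,0.085,0,0],
    [-0.1,0,0.085,0,0],
    [-0.1,0,0.085,0,0],
    [-0.1,0,0.085,0.02,0],
    [-0.1,0,0.085,0.04,0],
    [-0.1,0,0.085,0.06,0],
    [-0.1,0,0.085,0.071,0],
    [-0.1,0,0.085,0.073,0],
    [-0.1,0,0.085,0.073,0],
    [-0.1,0,0.085,0.073,0],
    [-1,0,0.085,0.073,0],
    [-1,0,0.085,0.073,0],
    [-1,0,0.085,0.073,0],
    [-1,0,0.085,0.073,0],
    [-1,0,0.085,0.073,0],
    [-1,0,0.085,0.073,0],
  ],
)

```text
time: 15.25
position: [0.4907, -0.3641, 0.0383]
ee_rot: [0.948, 0.319, 0.0, 0.0]
force: [-0.3, 0.4, 4.6]
grip_width: 0.0238
grasp_force: 10.0
```

```bash
python3 t.py blue:.0373
```

```text
blue:.0373 [-0.0427 -0.0431  0.001 ] 0.003 -0.922
[ 0.4907 -0.3641  0.0383] [-0.3  0.4  4.6] 0.023844958391704675 15.25
```

servo_tool(
  increments=[
    [-1,0,0,-0.02,0],
    [-1,0,0,-0.05,0],
    [-1,0,0,-0.073,0],
    [-1,0,0,-0.073,0],
    [-1,-0.02,-0.02,-0.073,0],
    [-1,-0.043,-0.043,-0.073,0],
    [-1,-0.043,-0.043,-0.073,0],
    [-1,-0.043,-0.043,-0.073,0],
    [-1,-0.043,-0.043,-0.05,0],
    [-1,-0.043,-0.043,-0.03,0],
    [-1,-0.043,-0.043,-0.015,0],
    [-1,-0.043,-0.043,-0.008,0],
    [-1,-0.043,-0.043,-0.005,0],
    [-1,-0.043,-0.043,-0.003,0],
    [-1,-0.043,-0.043,-0.002,0],
    [-1,-0.043,-0.043,-0.002,0],
    [-1,-0.043,-0.043,-0.002,0],
  ],
)

```text
time: 16.95
position: [0.4305, -0.3559, 0.0405]
ee_rot: [0.948, 0.319, 0.0, 0.0]
force: [-0.4, -1.6, -0.2]
grip_width: 0.0236
grasp_force: 10.0
```

servo_tool(
  increments=[
    [-1,0,0,0.0005,0],
    [-1,0,0,0.001,0],
    [-1,0,0,0.0015,0],
    [-1,0,0,0.002,0],
    [-1,0,0,0.002,0],
    [-1,0,0,0.002,0],
  ],
)

```text
time: 17.55
position: [0.4303, -0.3558, 0.0383]
ee_rot: [0.948, 0.319, 0.0, 0.0]
force: [-2.1, 2.8, 5.7]
grip_width: 0.0235
grasp_force: 10.0
```

servo_tool(
  increments=[
    [-0.4,0,0,0,0],
    [-0.3,0,0,0,0],
    [-0.2,0,0,0,0],
    [-0.1,0,0,0,0],
    [-0.1,0,0,-0.005,0],
    [-0.1,0,0,-0.03,0],
    [-0.1,0,0,-0.06,0],
    [-0.1,0,0,-0.073,0],
    [-0.1,0,0,-0.073,0],
    [-0.1,0,0,-0.073,0],
  ],
)

```text
time: 18.55
position: [0.4301, -0.3556, 0.1101]
ee_rot: [0.948, 0.319, -0.0, -0.0]
force: [0.2, 0.2, -0.5]
grip_width: 0.042
grasp_force: 0.0
```

```bash
python3 t.py vgreen:.0373 spare:.11
python3 - <<'E'
from workcell import *
import cv2,numpy as np
q,_=read_camera("side");p,_=read_camera("wrist");b=cv2.resize(q[225:315,290:386],(320,300),interpolation=cv2.INTER_CUBIC)
cv2.imwrite("pics/w4.png",np.hstack([p[0:300,160:480],b])[:,:,::-1])
E
```

```text
vgreen:.0373 [0.086  0.0816 0.0728] 0.003 -0.922
spare:.11 [0.0432 0.043  0.0001] 0.003 -0.922
[ 0.4301 -0.3556  0.1101] [ 0.2  0.2 -0.5] 0.0420102907094693 18.55
```

View pics/w4.png

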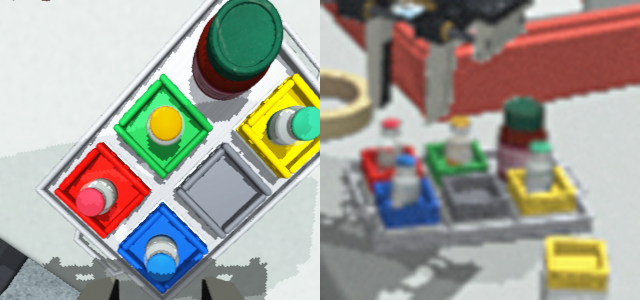

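servo_tool(
  increments=[
    [-0.1,0.03,0.03,0,0],
    [-0.1,0.06,0.06,0,0],
    [-0.1,0.086,0.082,0,0],
    [-0.1,0.086,0.082,0,0],
    [-0.1,0.086,0.082,0,0],
    [-0.1,0.086,0.082,0.02,0],
    [-0.1,0.086,0.082,0.04,0],
    [-0.1,0.086,0.082,0.06,0],
    [-0.1,0.086,0.082,0.07,0],
    [-0.1,0.086,0.082,0.072,0],
    [-0.1,0.086,0.082,0.072,0],
    [-0.1,0.086,0.082,0.072,0],
    [-1,0.086,0.082,0.072,0],
    [-1,0.086,0.082,0.072,0],
    [-1,0.086,0.082,0.072,0],
    [-1,0.086,0.082,0.072,0],
    [-1,0.086,0.082,0.072,0],
    [-1,0.086,0.082,0.072,0],
  ],
)

```text
time: 20.45
position: [0.5485, -0.3692, 0.0394]
ee_rot: [0.948, 0.319, 0.0, 0.0]
force: [-0.3, -0.9, 5.2]
grip_width: 0.0241
grasp_force: 10.0
```

```bash
python3 t.py spare:.0373
```

```text
spare:.0373 [-0.0429 -0.0394  0.002 ] 0.003 -0.922
[ 0.5485 -0.3692  0.0394] [-0.3 -0.9  5.2] 0.024133784074961674 20.45
```

servo_tool(
  increments=[
    [-1,0,0,-0.02,0],
    [-1,0,0,-0.05,0],
    [-1,0,0,-0.073,0],
    [-1,0,0,-0.073,0],
    [-1,-0.02,-0.02,-0.073,0],
    [-1,-0.043,-0.039,-0.073,0],
    [-1,-0.043,-0.039,-0.073,0],
    [-1,-0.043,-0.039,-0.073,0],
    [-1,-0.043,-0.039,-0.05,0],
    [-1,-0.043,-0.039,-0.03,0],
    [-1,-0.043,-0.039,-0.015,0],
    [-1,-0.043,-0.039,-0.008,0],
    [-1,-0.043,-0.039,-0.005,0],
    [-1,-0.043,-0.039,-0.003,0],
    [-1,-0.043,-0.039,-0.002,0],
    [-1,-0.043,-0.039,-0.002,0],
    [-1,-0.043,-0.039,-0.002,0],
  ],
)

```text
time: 22.15
position: [0.4907, -0.3642, 0.0415]
ee_rot: [0.948, 0.319, 0.0, 0.0]
force: [0.4, 0.1, 0.5]
grip_width: 0.0239
grasp_force: 10.0
```

servo_tool(
  increments=[
    [-1,0,0,0.0005,0],
    [-1,0,0,0.001,0],
    [-1,0,0,0.0015,0],
    [-1,0,0,0.002,0],
    [-1,0,0,0.002,0],
    [-1,0,0,0.002,0],
  ],
)

```text
time: 22.75
position: [0.4906, -0.3641, 0.0394]
ee_rot: [0.948, 0.319, 0.0, 0.0]
force: [-1.7, 0.8, 5.3]
grip_width: 0.0239
grasp_force: 10.0
```

servo_tool(
  increments=[
    [-0.4,0,0,0,0],
    [-0.3,0,0,0,0],
    [-0.2,0,0,0,0],
    [-0.1,0,0,0,0],
    [-0.1,0,0,-0.005,0],
    [-0.1,0,0,-0.03,0],
    [-0.1,0,0,-0.06,0],
    [-0.1,0,0,-0.072,0],
    [-0.1,0,0,-0.072,0],
    [-0.1,0,0,-0.072,0],
  ],
)

```text
time: 23.75
position: [0.4903, -0.3638, 0.11]
ee_rot: [0.948, 0.319, -0.0, -0.0]
force: [0.2, 0.4, 0.3]
grip_width: 0.0417
grasp_force: 0.0
```

```bash
python3 t.py vyellow:.0373
```

```text
vyellow:.0373 [ 0.0429 -0.0408  0.0728] 0.003 -0.922
[ 0.4903 -0.3638  0.11  ] [0.2 0.4 0.3] 0.04174320751267604 23.75
```

servo_tool(
  increments=[
    [-0.1,0.02,-0.02,0,0],
    [-0.1,0.043,-0.041,0,0],
    [-0.1,0.043,-0.041,0,0],
    [-0.1,0.043,-0.041,0,0],
    [-0.1,0.043,-0.041,0.02,0],
    [-0.1,0.043,-0.041,0.04,0],
    [-0.1,0.043,-0.041,0.06,0],
    [-0.1,0.043,-0.041,0.07,0],
    [-0.1,0.043,-0.041,0.072,0],
    [-0.1,0.043,-0.041,0.072,0],
    [-0.1,0.043,-0.041,0.072,0],
    [-1,0.043,-0.041,0.072,0],
    [-1,0.043,-0.041,0.072,0],
    [-1,0.043,-0.041,0.072,0],
    [-1,0.043,-0.041,0.072,0],
    [-1,0.043,-0.041,0.072,0],
    [-1,0.043,-0.041,0.072,0],
  ],
)

```text
time: 25.45
position: [0.5002, -0.3054, 0.0393]
ee_rot: [0.948, 0.319, 0.0, 0.0]
force: [-1.1, -0.7, 4.8]
grip_width: 0.0236
grasp_force: 10.0
```

```bash
python3 t.py yellow:.0373
```

```text
yellow:.0373 [-0.0009  0.0829  0.0021] 0.0031 -0.9219
[ 0.5002 -0.3054  0.0393] [-1.1 -0.7  4.8] 0.023573711178766776 25.45
```

servo_tool(
  increments=[
    [-1,0,0,-0.02,0],
    [-1,0,0,-0.05,0],
    [-1,0,0,-0.076,0],
    [-1,0,0,-0.076,0],
    [-1,0,0.03,-0.076,0],
    [-1,0,0.06,-0.076,0],
    [-1,-0.001,0.083,-0.076,0],
    [-1,-0.001,0.083,-0.076,0],
    [-1,-0.001,0.083,-0.075,0],
    [-1,-0.001,0.083,-0.05,0],
    [-1,-0.001,0.083,-0.03,0],
    [-1,-0.001,0.083,-0.015,0],
    [-1,-0.001,0.083,-0.008,0],
    [-1,-0.001,0.083,-0.005,0],
    [-1,-0.001,0.083,-0.003,0],
    [-1,-0.001,0.083,-0.002,0],
    [-1,-0.001,0.083,-0.002,0],
    [-1,-0.001,0.083,-0.002,0],
  ],
)

```text
time: 27.25
position: [0.5496, -0.3722, 0.0415]
ee_rot: [0.948, 0.319, 0.0, 0.0]
force: [0.3, 0.2, -0.2]
grip_width: 0.0235
grasp_force: 10.0
```

servo_tool(
  increments=[
    [-1,0,0,0.0005,0],
    [-1,0,0,0.001,0],
    [-1,0,0,0.0015,0],
    [-1,0,0,0.002,0],
    [-1,0,0,0.002,0],
    [-1,0,0,0.002,0],
  ],
)

```text
time: 27.85
position: [0.5494, -0.3722, 0.0394]
ee_rot: [0.948, 0.319, 0.0, 0.0]
force: [-1.3, 1.6, 5.8]
grip_width: 0.0235
grasp_force: 10.0
```

servo_tool(
  increments=[
    [-0.4,0,0,0,0],
    [-0.3,0,0,0,0],
    [-0.2,0,0,0,0],
    [-0.1,0,0,0,0],
    [-0.1,0,0,-0.005,0],
    [-0.1,0,0,-0.03,0],
    [-0.1,0,0,-0.06,0],
    [-0.1,0,0,-0.072,0],
    [-0.1,0,0,-0.072,0],
    [-0.1,0,0,-0.072,0],
  ],
)

```text
time: 28.85
position: [0.5491, -0.3719, 0.11]
ee_rot: [0.948, 0.319, -0.0, -0.0]
force: [0.3, -0.3, 0.5]
grip_width: 0.0418
grasp_force: 0.0
```

```bash
python3 t.py spare:.0373
```

```text
spare:.0373 [-0.0417 -0.0419  0.0727] 0.003 -0.922
[ 0.5491 -0.3719  0.11  ] [ 0.3 -0.3  0.5] 0.04178220380420986 28.85
```

servo_tool(
  increments=[
    [-0.1,-0.02,-0.02,0,0],
    [-0.1,-0.042,-0.042,0,0],
    [-0.1,-0.042,-0.042,0,0],
    [-0.1,-0.042,-0.042,0,0],
    [-0.1,-0.042,-0.042,0.02,0],
    [-0.1,-0.042,-0.042,0.04,0],
    [-0.1,-0.042,-0.042,0.06,0],
    [-0.1,-0.042,-0.042,0.07,0],
    [-0.1,-0.042,-0.042,0.072,0],
    [-0.1,-0.042,-0.042,0.072,0],
    [-0.1,-0.042,-0.042,0.072,0],
    [-1,-0.042,-0.042,0.072,0],
    [-1,-0.042,-0.042,0.072,0],
    [-1,-0.042,-0.042,0.072,0],
    [-1,-0.042,-0.042,0.072,0],
    [-1,-0.042,-0.042,0.072,0],
    [-1,-0.042,-0.042,0.072,0],
  ],
)

```text
time: 30.55
position: [0.4907, -0.3641, 0.0394]
ee_rot: [0.948, 0.319, 0.0, 0.0]
force: [0.6, 0.4, 5.3]
grip_width: 0.0242
grasp_force: 10.0
```

```bash
python3 t.py green:.0373
```

```text
green:.0373 [ 0.0424 -0.043   0.0021] 0.003 -0.922
[ 0.4907 -0.3641  0.0394] [0.6 0.4 5.3] 0.02422657743717726 30.55
```

servo_tool(
  increments=[
    [-1,0,0,-0.02,0],
    [-1,0,0,-0.05,0],
    [-1,0,0,-0.073,0],
    [-1,0,0,-0.073,0],
    [-1,0.02,-0.02,-0.073,0],
    [-1,0.042,-0.043,-0.073,0],
    [-1,0.042,-0.043,-0.073,0],
    [-1,0.042,-0.043,-0.073,0],
    [-1,0.042,-0.043,-0.05,0],
    [-1,0.042,-0.043,-0.03,0],
    [-1,0.042,-0.043,-0.015,0],
    [-1,0.042,-0.043,-0.008,0],
    [-1,0.042,-0.043,-0.005,0],
    [-1,0.042,-0.043,-0.003,0],
    [-1,0.042,-0.043,-0.002,0],
    [-1,0.042,-0.043,-0.002,0],
    [-1,0.042,-0.043,-0.002,0],
  ],
)

```text
time: 32.25
position: [0.4982, -0.3045, 0.0415]
ee_rot: [0.948, 0.319, 0.0, 0.0]
force: [0.0, -0.1, -0.1]
grip_width: 0.0237
grasp_force: 10.0
```

servo_tool(
  increments=[
    [-1,0,0,0.0005,0],
    [-1,0,0,0.001,0],
    [-1,0,0,0.0015,0],
    [-1,0,0,0.002,0],
    [-1,0,0,0.002,0],
    [-1,0,0,0.002,0],
  ],
)

```text
time: 32.85
position: [0.4981, -0.3044, 0.0394]
ee_rot: [0.948, 0.319, 0.0, 0.0]
force: [-1.1, 1.6, 5.4]
grip_width: 0.0239
grasp_force: 10.0
```

Release, rise, and back off (tool −x) to view the whole tray.

servo_tool(
  increments=[
    [-0.4,0,0,0,0],
    [-0.3,0,0,0,0],
    [-0.2,0,0,0,0],
    [-0.1,0,0,0,0],
    [-0.1,0,0,-0.005,0],
    [-0.1,0,0,-0.03,0],
    [-0.1,0,0,-0.06,0],
    [-0.1,0,0,-0.1,0],
    [-0.1,0,0,-0.15,0],
    [-0.1,0,0,-0.2,0],
    [-0.1,-0.03,0.03,-0.26,0],
    [-0.1,-0.03,0.03,-0.26,0],
    [-0.1,-0.03,0.03,-0.26,0],
    [-0.1,-0.03,0.03,-0.26,0],
  ],
)

```text
time: 34.25
position: [0.4922, -0.3463, 0.2986]
ee_rot: [0.948, 0.319, -0.0, -0.0]
force: [0.0, -1.2, -0.8]
grip_width: 0.0421
grasp_force: 0.0
```

Run:
```python
from workcell import *
from h import *
import cv2
s=get_state();ci=camera_info("wrist");p,d=read_camera("wrist");q,_=read_camera("side")
z=dict(p=p,d=d,**ci);W=cloud(z);print(s["position"],s["time"])
P=dict(red=(.4389,-.2962),blue=(.4306,-.3556),green=(.4985,-.3043),yellow=(.5496,-.3720),bottle=(.5578,-.3121))
for n,c in P.items():
    m=(np.hypot(W[...,0]-c[0],W[...,1]-c[1])<.022)&(W[...,2]>.05);A=W[m];t=np.percentile(A[:,2],90);A=A[A[:,2]>t-.003];print(n,np.median(A,0).round(4))
b=cv2.resize(q[225:315,290:386],(320,300),interpolation=cv2.INTER_CUBIC)
cv2.imwrite("pics/w5.png",np.hstack([p[50:350,160:480],b])[:,:,::-1])
```

```text
[ 0.49215335 -0.34629591  0.29855023] 34.25
red [ 0.4486 -0.2814  0.3916]
blue [ 0.4297 -0.3551  0.0674]
green [ 0.4938 -0.3085  0.421 ]
yellow [ 0.5368 -0.3652  0.4204]
bottle [ 0.5493 -0.3031  0.4652]
```

View pics/w5.png

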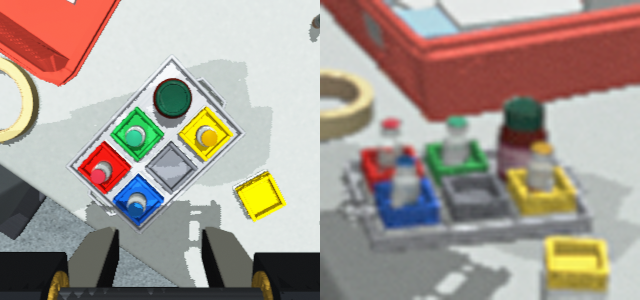

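```bash
python3 -c "
from workcell import *
print(sign_off())"
```

```text
the job is handed in; nothing more can be done
None
```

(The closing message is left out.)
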